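# Set and lock the side blade of a cake-smoothing stand

## Robot

A 7-joint arm with a two-finger parallel gripper is mounted at the origin on a cart in front of the work surface, level with it; the furniture and walls round the work are solid. World frame = base frame: x ahead of the robot, y to its left, z up, the work surface at z = 0. Lengths are in m, angles in rad, forces in N, time in s.
With the tool pointing down it reaches from about 0.4 to 0.85 m from the base axis. Payload 10.4 kg.
Tool frame: the origin (TCP) lies between the finger pads; the fingertips stand 11 mm ahead of it and the grasp point (between the pads) lies 8 mm behind it (r.tcp_to_tips is the distance from the TCP to the fingertips, in m); z points along the fingers, y is the line along which they close (so a half turn about z gives the same grasp; the last joint's range is limited). The gripper opens to 87 mm and grips with 3 to 60 N. Pads are 19 mm wide; open, the fingers measure 117 mm over their backs; the gripper's body (75 mm by 190 mm) begins 51 mm behind the grasp point.
Start: joints at [-1.289, 0.332, -0.065, 1.46, 0.022, 1.35, -0.088], TCP at [0.188, 0.596, 0.234] pointing down, gripper open.
Joint ranges: [-2.6, 2.6], [-0.5, 2.12], [-1.47, 1.34], [0.16, 2.42], [-1.27, 4.41], [0.06, 2.06], [-2.6, 2.6]. Speed limits (rad/s): [2.22, 2.22, 2.79, 2.79, 3.14, 3.14, 3.14].

## Interface

Orientations are given as a unit quaternion [x, y, z, w].
In Python, from bench import r gives the robot as it stands. The module is installed in compiled form; this text tells all that it offers.
- The arm moves only by the shell command python3 -m crank 'ROWS' [FORCE]. ROWS is JSON, a list of rows, each an object of numbers: "claw": the closure, from -1 (fully open) to 1 (shut); "dx", "dy", "dz": the shift along the tool's x, y, z each as a share of 3 cm, from -1 to 1; "ax", "ay", "az": the turn, a rotation vector about the tool's x, y, z each as a share of 6 degrees, from -1 to 1. A call has 1 to 8 rows; each row shifts and turns the commanded pose from where the row before left it, along the tool's axes as they then stand; what a row does not reach is not made up. A row lasts 1/12 s, in which the tool goes at most 41.7 mm and 7.16 degrees, less where a joint would pass 70% of its speed; a pose out of reach is approached as far as the arm can. A call with a number of a shift or a turn outside -1 to 1 is refused whole. A call with a gripper value outside its range is refused whole. The fingers move at their own pace and stop on an object; FORCE is the grip in N (left out, the last holds). Time passes only in rows, so rows that do not move let the fingers close. It gives the time, the measured TCP pose, the force, the opening and the grip force at its end, in the units of the state.
- r.read_state(): the state, without advancing time (a new reading comes with each control period).
- r.camera(name): name is "side" or "top"; returns a dict with "color" (420x560x3 uint8, red, green, blue), "mtx" (3x3 intrinsics, pixels), "R" (3x3) and "t" (3): a world point X has camera coordinates R X + t. Camera axes: x right, y down, z forward; pixel columns grow to the right and rows downward; lengths in m; the calibration is good to about 2 mm. A picture is of the moment at which its call begins. There is no depth.
- r.close_job(): hands the job in; it is judged then, once.
The state is a dict: "time": time; "joint_positions": joint angles; "joint_vel": joint speeds; "joint_torque": joint torques, N m; "ee_pos": TCP position; "eef_rot": TCP orientation; "ft_force": force on the tool from outside, world axes, zero at the start; "torque": the same for the moment, N m; "width": finger opening in m; "grip_force": force on a finger pad.
Only numpy, scipy, OpenCV 4.12 (cv2) and the standard library are available. Lean on these libraries where they do the work, as an engineer would, in place of code of your own. Each camera call takes 0.05 s, during which the arm holds its last target. There are 200 camera calls.

## Task

The smoothing blade stands too far from the practice cake. Swing the red-balled cam lever up to free the blade's carriage, slide the carriage in along its rail until the blade just touches the edges of the cake's two boards without pushing the cake out of place, then press the lever fully down again so that the blade is locked there. Leave the other things on the table alone.

Things in the scene. Friction and masses are not known exactly. Their poses are not given: they have to be found in the camera images.
- stand: Cake-smoothing stand, fixed to the table: white base with a turntable (160 mm across) and a steel rail. Origin on the table under the turntable's axis; at yaw 0 its x points away from the robot. The rail runs from the turntable towards -x (the robot), its foot 80 mm wide in y and 304 mm long from the axis; top of the foot 14 mm and of the rail 32 mm over the table.
- carriage (a joint): Slide of the blue blade carriage along the rail, m; grows towards the turntable (+x of the stand), limits -0.032 to 0.056; the blade meets an exactly centred cake at 0.050. It slides freely (about 2 N) with the lever up and is clamped with the lever down. Carriage 74 mm long in x, 62 mm wide in y, 43 mm high; a black knob, 22 mm across, 34 mm over the table, ends 109 mm behind the blade face.
- blade_face (a point): Middle of the face, turned to the cake, of the carriage's upright steel blade: 120 mm wide (y), 4 mm thick (x), from 36 to 145 mm over the table. This point is 90 mm over the table; axes as the stand's: x points at the cake.
- lever_pivot (a point): Pivot of the cam lever on the carriage, 55 mm behind the blade face along the rail and 53 mm over the table; axes as the stand's.
- cam_lever (a joint): Cam lever's angle, rad: 0 = fully down, lying level towards -y of the stand (carriage clamped); 1.66 = fully up, just past upright (free). It turns about the x axis through the pivot and stays where it is left; the clamp bites below about 0.6 rad and takes about 10 to 20 N at the ball.
- lever_ball (a point): Centre of the red ball, 24 mm across, at the end of the lever, 90 mm from the pivot and fixed to it (let the tool turn with the lever), 51 mm behind the back of the blade. Blade and cake rise close beside the lowered ball, so a gripper standing straight over it strikes them: lean the tool back towards -y of the stand (about 35 degrees).
- cake: Practice cake on the turntable, loose, about 1.2 kg: cream-coloured, 174 mm across, between two pale blue acrylic round boards 190 mm across and 4 mm thick; 73 mm high in all. Origin at the centre of its underside, 53 mm over the table.
- orange_scraper: Orange plastic dough scraper lying on the table, 34 x 60 x 10 mm; bystander. Origin under its centre.
- pastry_brush: Pastry brush with wooden handle lying on the table, 34 x 205 x 14 mm; bystander. Origin under its centre.
- kitchen_timer: White kitchen timer with red top, 66 mm across, 46 mm high; bystander. Origin under its centre.

How it is judged:
On the way, in this order (a step that is already met when the one before it is completed fails the run):
1. the lever is swung up and the carriage is free, the blade still clear of the cake (value of joint cam_lever above 1.1 rad and x of cake in the frame of blade_face above 0.105 m), for 0.1 s.
2. with the lever still up, the blade is brought up to the boards (gap under 3 mm) (value of joint cam_lever above 0.8 rad and x of cake in the frame of blade_face below 0.098 m), for 0.2 s.
At the end, for the whole second after the job is handed in: The lever is down (within 0.12 rad of its stop), the blade's face is within 3 mm of the boards' edges, and the cake stands upright and at rest within 6 mm of where it stood (value of joint cam_lever below 0.12 rad and x of cake in the frame of blade_face below 0.098 m and distance of cake from where it was at the start of the episode below 0.006 m and angle between cake's own z axis and vertical below 0.05 rad and linear speed of cake below 0.01 m/s); the robot touches nothing.
It fails at once if the cake is pushed more than 10 mm or tipped (distance of cake from where it was at the start of the episode above 0.01 m or angle between cake's own z axis and vertical above 0.12 rad).
It fails at once if a bystander (scraper, brush, timer) is moved more than 30 mm (distance of any of orange_scraper, pastry_brush, kitchen_timer from where it was at the start of the episode above 0.03 m).
It also fails if it takes over 48 s, if anything falls off the work surface, if the arm or the gripper's body presses on something with over 40 N, if the wrist force passes 120 N, or if a joint passes its speed limit or range.

## Working session

There is one attempt and no reset: what is moved stays moved. The work goes in short steps, Python scripts to look and compute and a shell command to move; the robot and the scene stay as the last step left them, time stands still between calls to the robot, and variables do not carry over. Pictures are saved under pics/ and viewed, at most 10 in all, crops included, and the job is handed in when it is done.

```bash
mkdir -p pics
python3 - <<'E'
from bench import r
import cv2,json,numpy as np
for n in("side","top"):
    c=r.camera(n); cv2.imwrite(f"pics/{n}0.png",cv2.resize(c["color"][:,:,::-1],(800,600),interpolation=cv2.INTER_CUBIC))
    cv2.imwrite(f"pics/{n}0raw.png",c["color"][:,:,::-1])
    np.savez(f"cal_{n}.npz",mtx=c["mtx"],R=c["R"],t=c["t"]); print(n,c["mtx"],c["R"],c["t"])
s=r.read_state();print(s)
E
```

```text
side [[396.93600229   0.         272.42988972]
 [  0.         396.93600229 207.37402384]
 [  0.           0.           1.        ]] [[ 0.9415069  -0.3369085   0.00757762]
 [-0.21344867 -0.61359124 -0.76022724]
 [ 0.26077658  0.71414176 -0.64961306]] [-0.50757538  0.19308651  0.92005535]
top [[517.72066615   0.         281.40723686]
 [  0.         517.72066615 212.45707861]
 [  0.           0.           1.        ]] [[ 2.58688096e-03 -9.99907484e-01 -1.33541084e-02]
 [-9.84782273e-01 -2.26691988e-04 -1.73792471e-01]
 [ 1.73773365e-01  1.36004697e-02 -9.84691751e-01]] [0.01783008 0.53865047 1.3169096 ]
{'time': 0.1, 'joint_positions': array([-1.28857267,  0.33280285, -0.06470228,  1.46083032,  0.02160225,
        1.3499176 , -0.08852635]), 'joint_vel': array([-0.00147045, -0.00162837, -0.00035954, -0.00364943,  0.00035776,
        0.0004352 ,  0.00115202]), 'joint_torque': array([ 1.34620415e-03, -6.24541426e+01,  2.45602144e-02, -3.90716600e+01,
       -6.14948873e-02,  3.66137666e-02,  6.05639980e-05]), 'ee_pos': array([0.18748195, 0.5958746 , 0.23285004]), 'eef_rot': array([ 1.51824912e-01,  9.88407202e-01, -6.27755742e-04, -6.68496707e-05]), 'ft_force': array([-0.5013618 , -0.28913911, -0.50116326]), 'torque': array([ 0.02380378, -0.00754759,  0.01123658]), 'grip_force': 0.0, 'width': 0.08700983720689265}
```

View pics/side0.png

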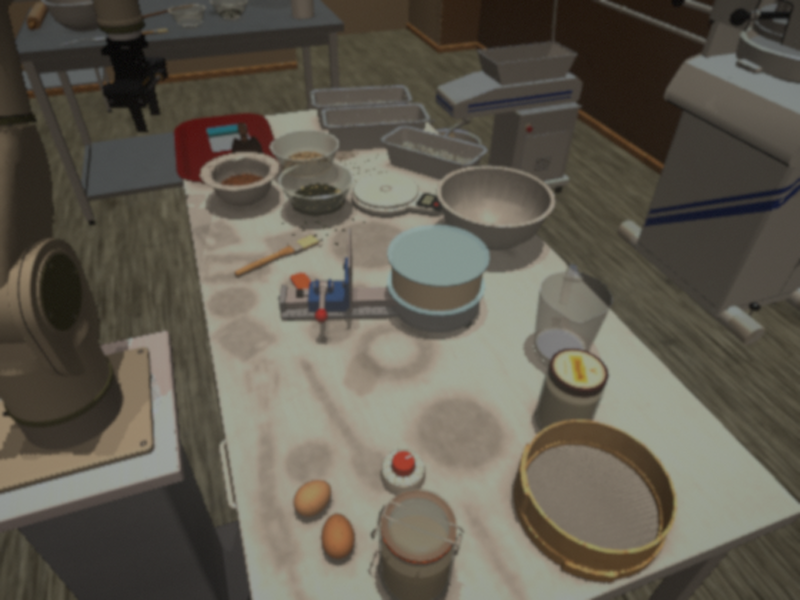

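View pics/top0.png

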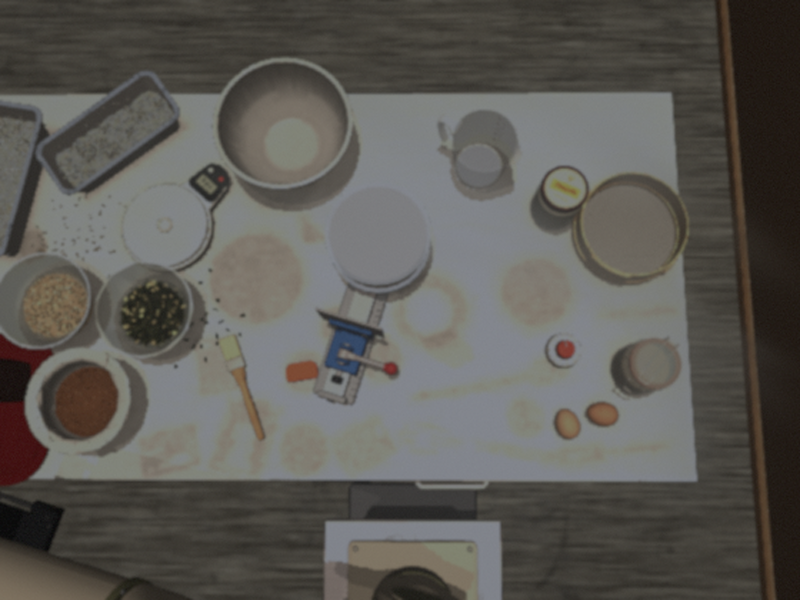

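The side view shows the carriage at about (325,295), the ball at (321,314) and the cake at (437,280). In the top view the ball is at (391,369) and the cake top at (379,235). Next I'll enlarge both.

Run:
```python
import cv2,numpy as np
t=cv2.imread("pics/top0raw.png")[130:290,215:315];s=cv2.imread("pics/side0raw.png")[150:250,190:350]
T=cv2.convertScaleAbs(cv2.resize(t,None,fx=3.75,fy=3.75,interpolation=cv2.INTER_CUBIC),alpha=1.4)
S=cv2.convertScaleAbs(cv2.resize(s,None,fx=2.65,fy=2.65,interpolation=cv2.INTER_CUBIC),alpha=1.4)
im=np.zeros((600,800,3),np.uint8);im[:600,:375]=T;im[:S.shape[0],376:376+S.shape[1]]=S
cv2.imwrite("pics/crop1.png",im)
```

```text
(no output)
```

View pics/crop1.png

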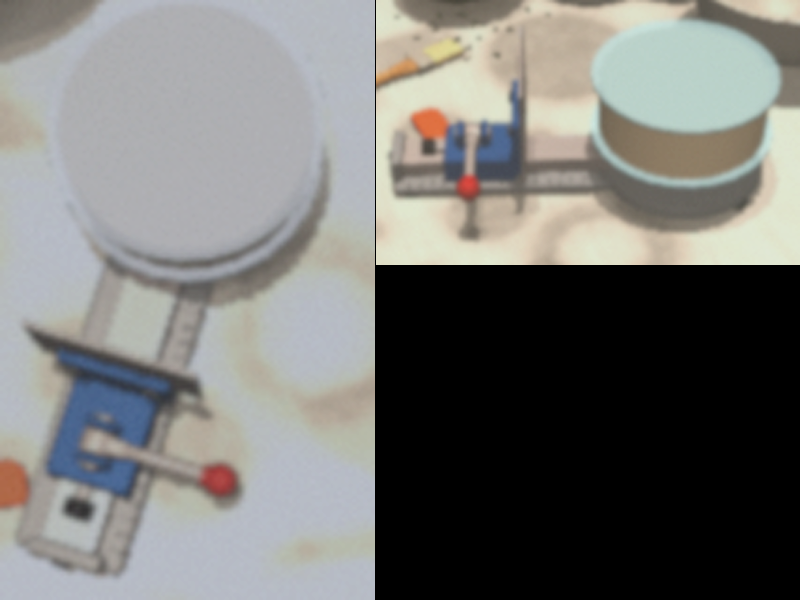

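```bash
cat > h.py <<'E'
import numpy as np
C={n:np.load(f"cal_{n}.npz") for n in("side","top")}
def bp(n,uv,z):
    c=C[n];d=c["R"].T@np.linalg.solve(c["mtx"],[*uv,1]);o=-c["R"].T@c["t"];return o+d*(z-o[2])/d[2]
def pj(n,X):
    c=C[n];p=c["mtx"]@(c["R"]@np.asarray(X)+c["t"]);return p[:2]/p[2]
T=lambda u,v:(214.63+(u+.5)/3.75,129.63+(v+.5)/3.75)
S=lambda u,v:(189.7+(u-376+.5)/2.65,149.7+(v+.5)/2.65)
E
python3 - <<'E'
from h import *
np.set_printoptions(precision=4,suppress=True)
print("ball",bp("top",T(219,480),.053),bp("side",S(468,186),.053))
print("cake",bp("top",T(188,135),.126),bp("side",S(686,77),.126))
for p in [(55,135),(322,135),(188,2),(188,262)]:print(bp("top",T(*p),.126))
print("knob",bp("top",T(78,508),.04))
print("foot end",bp("top",T(18,540),.014),bp("top",T(122,573),.014))
print("blade tips",bp("top",T(25,325),.145),bp("top",T(200,383),.145))
print("hub",bp("top",T(97,440),.06))
E
```

```text
ball [0.4187 0.0395 0.053 ] [0.4239 0.0478 0.053 ]
cake [0.6443 0.0595 0.126 ] [0.6537 0.0534 0.126 ]
[0.6444 0.149  0.126 ]
[ 0.6442 -0.0306  0.126 ]
[0.7377 0.0602 0.126 ]
[0.5572 0.0587 0.126 ]
knob [0.4003 0.1378 0.04  ]
foot end [0.3795 0.1825 0.014 ] [0.3566 0.1086 0.014 ]
blade tips [0.5115 0.1638 0.145 ] [0.4734 0.0494 0.145 ]
hub [0.4455 0.1235 0.06  ]
```

```bash
python3 -m crank '[{"dx":-0.64,"dy":-0.89,"dz":-0.2,"claw":0},{"dx":-0.64,"dy":-0.89,"dz":-0.2,"claw":0},{"dx":-0.64,"dy":-0.89,"claw":0},{"dx":-0.64,"dy":-0.89,"claw":0},{"dx":-0.64,"dy":-0.89,"claw":0},{"dx":-0.64,"dy":-0.89,"claw":0},{"dx":-0.64,"dy":-0.89,"claw":0},{"dx":-0.64,"dy":-0.89,"claw":0}]' 60
python3 - <<'E'
from h import *
import cv2
from bench import r
np.set_printoptions(precision=4,suppress=True)
uv={}
for n,(a,b,c,d) in dict(top=(245,265,285,275),side=(210,205,240,235)).items():
    im=cv2.imread(f"pics/{n}0raw.png").astype(int)[b if n=='side' else 240:(d if n=='side' else 275),a:c]
    m=(im[:,:,2]>1.8*im[:,:,1])&(im[:,:,2]>60);v,u=np.nonzero(m);uv[n]=(u.mean()+a,v.mean()+(b if n=='side' else 240));print(n,uv[n],m.sum(),u.min()+a,u.max()+a)
from scipy.optimize import least_squares
f=least_squares(lambda X:np.r_[pj("top",X)-uv["top"],pj("side",X)-uv["side"]],[.42,.04,.05]);print(f.x,f.fun)
s=r.read_state();print(s["ee_pos"],s["joint_positions"],s["width"])
E
```

```text
top (np.float64(272.84444444444443), np.float64(257.5777777777778)) 45 269 276
side (np.float64(224.28846153846155), np.float64(219.71153846153845)) 52 221 228
[0.4201 0.0399 0.0618] [ 0.0707 -0.6384 -0.6243  0.135 ]
[0.1875 0.5959 0.2329] [-1.2886  0.3328 -0.0647  1.4608  0.0216  1.3499 -0.0885] 0.08700983720689265invalid input at $[0]: expected keys claw, dx, dy, dz, ax, ay, az
```

All seven keys are required in each row.

```bash
python3 -m crank '[{"dx":-0.64,"dy":-0.89,"dz":-0.2,"ax":0,"ay":0,"az":0,"claw":0},{"dx":-0.64,"dy":-0.89,"dz":-0.2,"ax":0,"ay":0,"az":0,"claw":0},{"dx":-0.64,"dy":-0.89,"dz":0,"ax":0,"ay":0,"az":0,"claw":0},{"dx":-0.64,"dy":-0.89,"dz":0,"ax":0,"ay":0,"az":0,"claw":0},{"dx":-0.64,"dy":-0.89,"dz":0,"ax":0,"ay":0,"az":0,"claw":0},{"dx":-0.64,"dy":-0.89,"dz":0,"ax":0,"ay":0,"az":0,"claw":0},{"dx":-0.64,"dy":-0.89,"dz":0,"ax":0,"ay":0,"az":0,"claw":0},{"dx":-0.64,"dy":-0.89,"dz":0,"ax":0,"ay":0,"az":0,"claw":0}]' 60
cat > st.py <<'E'
from bench import r
from h import *
from scipy.spatial.transform import Rotation as Ro
np.set_printoptions(precision=4,suppress=True)
s=r.read_state();M=Ro.from_quat(s["eef_rot"]).as_matrix()
print("t",s["time"],"p",s["ee_pos"],"q",s["joint_positions"],"w",s["width"],s["grip_force"],"F",s["ft_force"]);print("axes",M.T)
E
python3 st.py
```

```text
time: 0.77
ee_pos: [0.2701, 0.3446, 0.2452]
eef_rot: [0.152, 0.988, -0.0, -0.0]
ft_force: [1.3, -0.0, -0.5]
width: 0.0459
grip_force: 0.0
t 0.7667 p [0.2701 0.3446 0.2452] q [-1.0707 -0.0923  0.0568  1.9075  0.0052  1.3265  0.2506] w 0.045900056662244344 0.0 F [ 1.2621 -0.0474 -0.4866]
axes [[-0.9539  0.3001  0.0003]
 [ 0.3001  0.9539 -0.0002]
 [-0.0003 -0.0001 -1.    ]]
```

```bash
python3 -m crank '[{"dx":-0.9,"dy":-0.9,"dz":0,"ax":0,"ay":0,"az":0,"claw":0},{"dx":-0.9,"dy":-0.9,"dz":0,"ax":0,"ay":0,"az":0,"claw":0},{"dx":-0.9,"dy":-0.9,"dz":0,"ax":0,"ay":0,"az":0,"claw":0},{"dx":-0.9,"dy":-0.9,"dz":0,"ax":0,"ay":0,"az":0,"claw":0},{"dx":-0.9,"dy":-0.9,"dz":0,"ax":0,"ay":0,"az":0,"claw":0},{"dx":-0.9,"dy":-0.9,"dz":0,"ax":0,"ay":0,"az":0,"claw":0},{"dx":-0.9,"dy":-0.9,"dz":0,"ax":0,"ay":0,"az":0,"claw":0},{"dx":-0.9,"dy":-0.9,"dz":0,"ax":0,"ay":0,"az":0,"claw":0}]'
python3 -m crank '[{"dx":-0.4,"dy":-0.9,"dz":0,"ax":0,"ay":0,"az":0,"claw":0},{"dx":0,"dy":0,"dz":0,"ax":0,"ay":0,"az":1,"claw":0},{"dx":0,"dy":0,"dz":0,"ax":0,"ay":0,"az":1,"claw":0},{"dx":0,"dy":0,"dz":0,"ax":0,"ay":0,"az":1,"claw":0},{"dx":0,"dy":0,"dz":0,"ax":0,"ay":0,"az":1,"claw":0},{"dx":0,"dy":0,"dz":0,"ax":0,"ay":0,"az":1,"claw":0}]'
python3 st.py
```

```text
time: 1.43
ee_pos: [0.4115, 0.0735, 0.2455]
eef_rot: [0.152, 0.988, 0.0, -0.0]
ft_force: [0.9, 1.0, 0.3]
width: 0.0437
grip_force: 0.0
time: 1.93
ee_pos: [0.4143, 0.046, 0.2453]
eef_rot: [0.405, 0.914, -0.0, -0.0]
ft_force: [0.4, 0.3, -0.5]
width: 0.0436
grip_force: 0.0
t 1.9333 p [0.4143 0.046  0.2453] q [-0.7202 -0.187   0.4475  1.9688  0.0825  1.3429  0.4388] w 0.04362788758357991 0.0 F [ 0.428   0.2787 -0.4996]
axes [[-0.6721  0.7405  0.0003]
 [ 0.7405  0.6721 -0.0004]
 [-0.0005 -0.     -1.    ]]
```

```bash
python3 -m crank '[{"dx":0,"dy":0,"dz":0,"ax":0,"ay":0,"az":1,"claw":0},{"dx":0,"dy":0,"dz":0,"ax":0,"ay":0,"az":1,"claw":0},{"dx":0,"dy":0,"dz":0,"ax":0,"ay":0,"az":1,"claw":0},{"dx":0,"dy":0,"dz":0,"ax":0,"ay":0,"az":1,"claw":0},{"dx":0,"dy":0,"dz":0,"ax":0,"ay":0,"az":1,"claw":0},{"dx":0,"dy":0,"dz":0,"ax":0,"ay":0,"az":1,"claw":0},{"dx":0,"dy":0,"dz":0,"ax":0,"ay":0,"az":1,"claw":0},{"dx":0,"dy":0,"dz":0,"ax":0,"ay":0,"az":1,"claw":0}]'
python3 -m crank '[{"dx":0,"dy":0,"dz":0,"ax":0,"ay":0,"az":1,"claw":0},{"dx":0,"dy":0,"dz":0,"ax":0,"ay":0,"az":1,"claw":0},{"dx":-0.5,"dy":0,"dz":0,"ax":0,"ay":1,"az":0,"claw":0},{"dx":-0.5,"dy":0,"dz":0,"ax":0,"ay":1,"az":0,"claw":0},{"dx":-0.5,"dy":0,"dz":0,"ax":0,"ay":1,"az":0,"claw":0},{"dx":-0.5,"dy":0,"dz":0,"ax":0,"ay":1,"az":0,"claw":0},{"dx":0,"dy":0,"dz":0,"ax":0,"ay":1,"az":0,"claw":0},{"dx":0,"dy":0,"dz":0,"ax":0,"ay":1,"az":0,"claw":0}]'
python3 st.py
```

```text
time: 2.6
ee_pos: [0.4143, 0.0461, 0.2453]
eef_rot: [0.742, 0.671, -0.0, -0.0]
ft_force: [-0.9, 0.2, 0.2]
width: 0.0431
grip_force: 0.0
time: 3.27
ee_pos: [0.397, -0.0111, 0.2368]
eef_rot: [0.767, 0.561, 0.253, -0.183]
ft_force: [-0.8, 0.3, -0.1]
width: 0.0433
grip_force: 0.0
t 3.2667 p [ 0.397  -0.0111  0.2368] q [-0.5803 -0.3405  0.8805  2.1454 -0.3995  1.2201  0.1064] w 0.0432833900017892 0.0 F [-0.8227  0.3107 -0.1167]
axes [[ 0.2428  0.7677  0.5931]
 [ 0.953  -0.3031  0.0021]
 [ 0.1813  0.5647 -0.8052]]
```

```bash
python3 -m crank '[{"dx":-0.7,"dy":0.1,"dz":0.5,"ax":0,"ay":0,"az":0,"claw":0},{"dx":-0.7,"dy":0.07,"dz":0.8,"ax":0,"ay":0,"az":0,"claw":0},{"dx":-0.7,"dy":0,"dz":0.9,"ax":0,"ay":0,"az":0,"claw":0},{"dx":0,"dy":0,"dz":1,"ax":0,"ay":0,"az":0,"claw":0},{"dx":0,"dy":0,"dz":1,"ax":0,"ay":0,"az":0,"claw":0},{"dx":0,"dy":0,"dz":0,"ax":0,"ay":0,"az":0,"claw":0}]'
python3 st.py
cat > look.py <<'E'
import sys,cv2
from bench import r
import numpy as np
tag=sys.argv[1]
t=r.camera("top")["color"][:,:,::-1];s=r.camera("side")["color"][:,:,::-1]
cv2.imwrite(f"pics/{tag}_t.png",t);cv2.imwrite(f"pics/{tag}_s.png",s)
t=t[130:290,215:315];s=s[150:250,190:350]
T=cv2.convertScaleAbs(cv2.resize(t,None,fx=3.75,fy=3.75,interpolation=cv2.INTER_CUBIC),alpha=1.4)
S=cv2.convertScaleAbs(cv2.resize(s,None,fx=2.65,fy=2.65,interpolation=cv2.INTER_CUBIC),alpha=1.4)
im=np.zeros((600,800,3),np.uint8);im[:,:375]=T;im[:S.shape[0],376:376+S.shape[1]]=S
cv2.imwrite(f"pics/{tag}.png",im)
E
python3 look.py pre
```

```text
time: 3.77
ee_pos: [0.4059, 0.0125, 0.0913]
eef_rot: [0.768, 0.564, 0.243, -0.184]
ft_force: [-1.3, 0.2, -0.3]
width: 0.0437
grip_force: 0.0
t 3.7667 p [0.4059 0.0125 0.0913] q [-0.794   0.1088  1.2129  2.2969 -0.8345  1.0845  0.6293] w 0.04374204006107118 0.0 F [-1.3079  0.2201 -0.345 ]
axes [[ 0.2467  0.7765  0.5798]
 [ 0.9548 -0.2971 -0.0084]
 [ 0.1657  0.5556 -0.8147]]
```

View pics/pre.png

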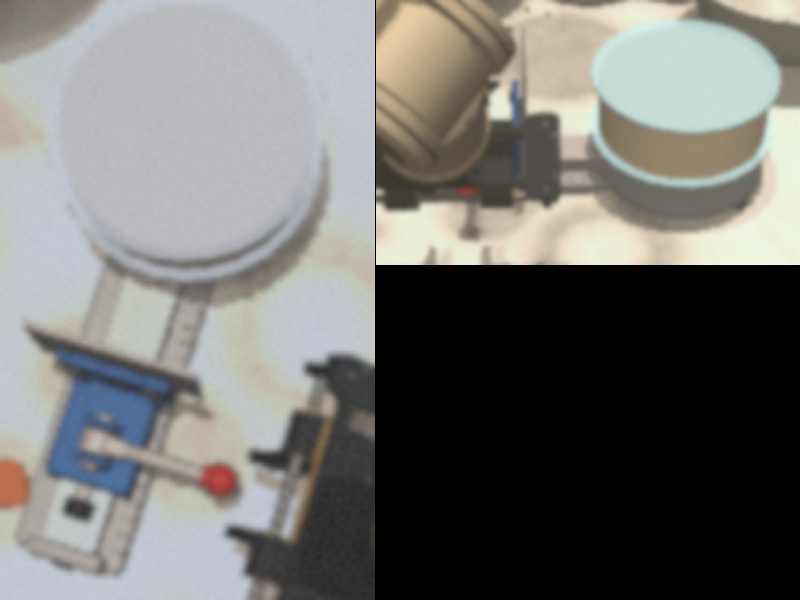

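The ball, at top (219,480), sits between the finger tips at (262,457) and (240,533), roughly on the lever line. Closing in and gripping.

```bash
python3 -m crank '[{"dx":0.1,"dy":0.15,"dz":0.6,"ax":0,"ay":0,"az":0,"claw":0},{"dx":0,"dy":0,"dz":0.6,"ax":0,"ay":0,"az":0,"claw":0},{"dx":0,"dy":0,"dz":0.6,"ax":0,"ay":0,"az":0,"claw":0},{"dx":0,"dy":0,"dz":0,"ax":0,"ay":0,"az":0,"claw":0},{"dx":0,"dy":0,"dz":0,"ax":0,"ay":0,"az":0,"claw":0.3},{"dx":0,"dy":0,"dz":0,"ax":0,"ay":0,"az":0,"claw":0.3}]' 40
python3 st.py
python3 -m crank '[{"dx":0,"dy":0,"dz":0,"ax":0,"ay":0,"az":0,"claw":1},{"dx":0,"dy":0,"dz":0,"ax":0,"ay":0,"az":0,"claw":1},{"dx":0,"dy":0,"dz":0,"ax":0,"ay":0,"az":0,"claw":1},{"dx":0,"dy":0,"dz":0,"ax":0,"ay":0,"az":0,"claw":1},{"dx":0,"dy":0,"dz":0,"ax":0,"ay":0,"az":0,"claw":1}]' 40
python3 st.py;python3 look.py grip
```

```text
time: 4.37
ee_pos: [0.424, 0.0409, 0.0574]
eef_rot: [0.767, 0.562, 0.251, -0.183]
ft_force: [0.0, -0.2, 0.4]
width: 0.0365
grip_force: 0.0
t 4.3667 p [0.424  0.0409 0.0574] q [-0.7296  0.2732  1.0971  2.3117 -1.0545  1.0773  0.7645] w 0.036467327378492585 0.0 F [ 0.0388 -0.1505  0.4373]
axes [[ 0.242   0.7705  0.5897]
 [ 0.9536 -0.301   0.0021]
 [ 0.1791  0.5619 -0.8076]]
time: 4.78
ee_pos: [0.4231, 0.0415, 0.0558]
eef_rot: [0.767, 0.563, 0.249, -0.183]
ft_force: [-3.1, -2.8, 2.9]
width: 0.0217
grip_force: 40.0
t 4.7833 p [0.4231 0.0415 0.0558] q [-0.7305  0.2776  1.0964  2.313  -1.0571  1.0772  0.7664] w 0.02171308833138142 40.00072717666626 F [-3.1301 -2.8215  2.8608]
axes [[ 0.2428  0.7715  0.5881]
 [ 0.9539 -0.3003  0.0001]
 [ 0.1767  0.5609 -0.8088]]
```

View pics/grip.png

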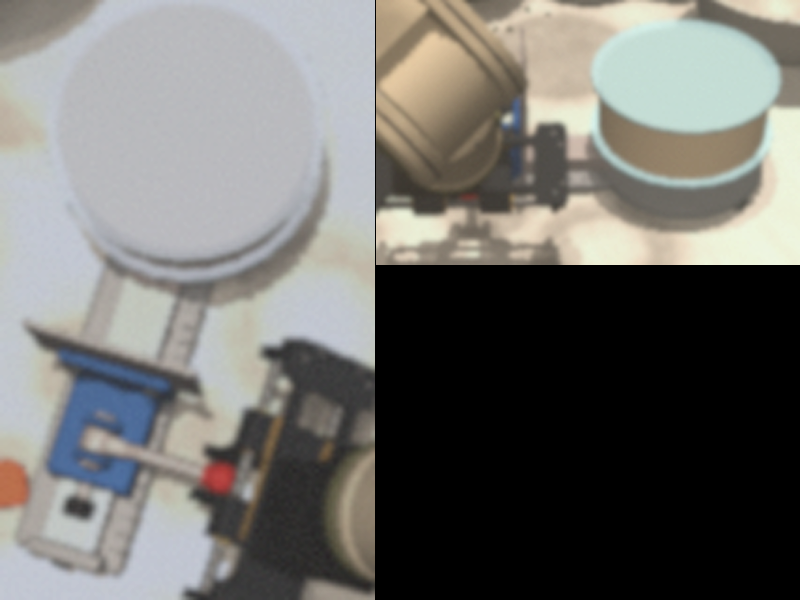

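Grip is holding: 40 N, 21.7 mm, with the ball between the pads at top (219,478). Now I swing the lever up along an arc about the pivot, starting with about 24°.

```bash
python3 -m crank '[{"dx":0,"dy":0,"dz":0,"ax":0,"ay":0,"az":0,"claw":1},{"dx":0.1,"dy":0,"dz":-0.12,"ax":0,"ay":-0.5,"az":0,"claw":1},{"dx":0.1,"dy":0,"dz":-0.12,"ax":0,"ay":-0.5,"az":0,"claw":1},{"dx":0.1,"dy":0,"dz":-0.12,"ax":0,"ay":-0.5,"az":0,"claw":1}]' 60
python3 -m crank '[{"dx":0.1,"dy":0,"dz":-0.12,"ax":0,"ay":-0.5,"az":0,"claw":1},{"dx":0.1,"dy":0,"dz":-0.12,"ax":0,"ay":-0.5,"az":0,"claw":1},{"dx":0.1,"dy":0,"dz":-0.12,"ax":0,"ay":-0.5,"az":0,"claw":1},{"dx":0.1,"dy":0,"dz":-0.12,"ax":0,"ay":-0.5,"az":0,"claw":1},{"dx":0.1,"dy":0,"dz":-0.12,"ax":0,"ay":-0.5,"az":0,"claw":1}]'
python3 st.py
```

```text
time: 5.22
ee_pos: [0.4235, 0.0429, 0.069]
eef_rot: [0.785, 0.575, 0.187, -0.137]
ft_force: [-5.8, -0.9, -2.8]
width: 0.0215
grip_force: 60.0
time: 5.63
ee_pos: [0.4263, 0.0502, 0.0922]
eef_rot: [0.802, 0.588, 0.084, -0.061]
ft_force: [-1.0, -1.8, -3.5]
width: 0.0213
grip_force: 60.0
t 5.6333 p [0.4263 0.0502 0.0922] q [-1.1259 -0.0896  1.0508  2.2193 -0.1477  0.8934 -0.2906] w 0.021284455044319035 59.99900221824646 F [-0.9624 -1.7779 -3.4715]
axes [[ 0.294   0.9332  0.2066]
 [ 0.9537 -0.3008  0.0013]
 [ 0.0634  0.1967 -0.9784]]
```

```bash
python3 -m crank '[{"dx":0.1,"dy":0,"dz":-0.12,"ax":0,"ay":-0.5,"az":0,"claw":1},{"dx":0.1,"dy":0,"dz":-0.12,"ax":0,"ay":-0.5,"az":0,"claw":1},{"dx":0.1,"dy":0,"dz":-0.12,"ax":0,"ay":-0.5,"az":0,"claw":1},{"dx":0.1,"dy":0,"dz":-0.12,"ax":0,"ay":-0.5,"az":0,"claw":1},{"dx":0.1,"dy":0,"dz":-0.12,"ax":0,"ay":-0.5,"az":0,"claw":1},{"dx":0.1,"dy":0,"dz":-0.12,"ax":0,"ay":-0.5,"az":0,"claw":1},{"dx":0.1,"dy":0,"dz":-0.12,"ax":0,"ay":-0.5,"az":0,"claw":1},{"dx":0.1,"dy":0,"dz":-0.12,"ax":0,"ay":-0.5,"az":0,"claw":1}]'
python3 st.py
```

```text
time: 6.3
ee_pos: [0.433, 0.0725, 0.121]
eef_rot: [0.802, 0.588, -0.085, 0.063]
ft_force: [0.6, -2.5, -1.6]
width: 0.0213
grip_force: 60.0
t 6.3 p [0.433  0.0725 0.121 ] q [-1.2235  0.1363  0.8919  2.0258  0.0703  1.1569 -0.667 ] w 0.021259899420454947 59.9991774559021 F [ 0.6486 -2.4843 -1.5538]
axes [[ 0.2938  0.9325 -0.2102]
 [ 0.9538 -0.3005  0.0004]
 [-0.0628 -0.2006 -0.9777]]
```

```bash
python3 -m crank '[{"dx":0.1,"dy":0,"dz":-0.12,"ax":0,"ay":-0.5,"az":0,"claw":1},{"dx":0.1,"dy":0,"dz":-0.12,"ax":0,"ay":-0.5,"az":0,"claw":1},{"dx":0.1,"dy":0,"dz":-0.12,"ax":0,"ay":-0.5,"az":0,"claw":1},{"dx":0.1,"dy":0,"dz":-0.12,"ax":0,"ay":-0.5,"az":0,"claw":1},{"dx":0.1,"dy":0,"dz":-0.12,"ax":0,"ay":-0.5,"az":0,"claw":1},{"dx":0.1,"dy":0,"dz":-0.12,"ax":0,"ay":-0.5,"az":0,"claw":1},{"dx":0.1,"dy":0,"dz":-0.12,"ax":0,"ay":-0.5,"az":0,"claw":1},{"dx":0,"dy":0,"dz":0,"ax":0,"ay":0,"az":0,"claw":1}]'
python3 -m crank '[{"dx":0,"dy":0,"dz":0,"ax":0,"ay":0,"az":0,"claw":1}]'
python3 st.py;python3 look.py up
```

```text
time: 6.97
ee_pos: [0.4415, 0.1011, 0.1365]
eef_rot: [0.771, 0.568, -0.231, 0.17]
ft_force: [-2.1, -0.1, 5.6]
width: 0.0212
grip_force: 60.0
time: 7.05
ee_pos: [0.4415, 0.1004, 0.1364]
eef_rot: [0.773, 0.568, -0.229, 0.168]
ft_force: [-1.0, 0.5, 1.3]
width: 0.0215
grip_force: 60.0
t 7.05 p [0.4415 0.1004 0.1364] q [-1.2635  0.4531  0.8341  1.8173  0.0945  1.4073 -0.7527] w 0.02152148996629507 59.99995708465576 F [-0.9747  0.4513  1.2795]
axes [[ 0.2504  0.7996 -0.5458]
 [ 0.9543 -0.2989 -0.0002]
 [-0.1633 -0.5208 -0.8379]]
```

View pics/up.png

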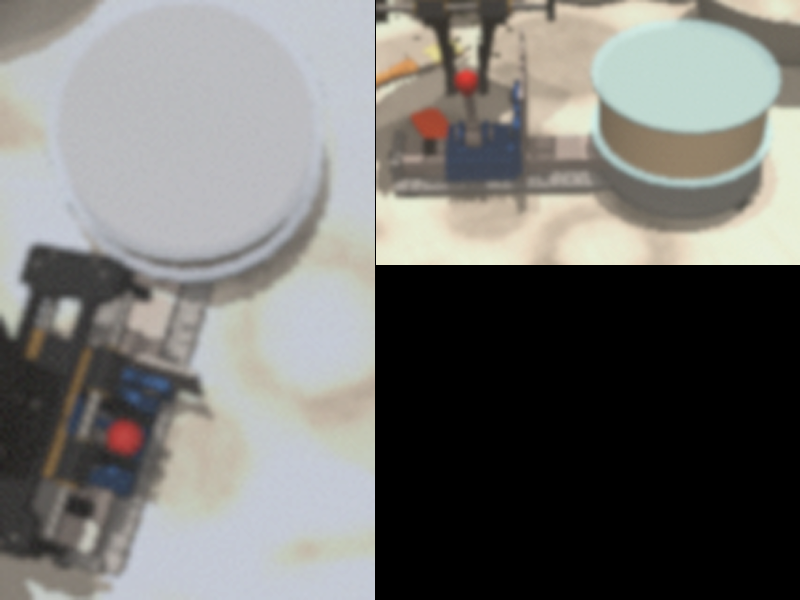

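The lever is up: the ball has moved to top (123,437) and side (466,82), with a turn of about 69°. Now sliding in along tool y.

```bash
python3 -m crank '[{"dx":0,"dy":0.2,"dz":0,"ax":0,"ay":0,"az":0,"claw":1},{"dx":0,"dy":0.3,"dz":0,"ax":0,"ay":0,"az":0,"claw":1},{"dx":0,"dy":0.3,"dz":0,"ax":0,"ay":0,"az":0,"claw":1},{"dx":0,"dy":0.3,"dz":0,"ax":0,"ay":0,"az":0,"claw":1},{"dx":0,"dy":0.3,"dz":0,"ax":0,"ay":0,"az":0,"claw":1},{"dx":0,"dy":0.2,"dz":0,"ax":0,"ay":0,"az":0,"claw":1},{"dx":0,"dy":0,"dz":0,"ax":0,"ay":0,"az":0,"claw":1},{"dx":0,"dy":0,"dz":0,"ax":0,"ay":0,"az":0,"claw":1}]'
python3 st.py;python3 look.py sl
python3 - <<'E'
import cv2,numpy as np
a=cv2.imread("pics/sl_t.png")[175:260,220:320];b=cv2.imread("pics/sl_s.png")[150:240,210:350]
A=cv2.resize(a,(400,340),interpolation=cv2.INTER_CUBIC);B=cv2.resize(b,(800-400,257),interpolation=cv2.INTER_CUBIC)
im=np.zeros((340,800,3),np.uint8);im[:,:400]=A;im[:257,400:]=B
cv2.imwrite("pics/slc.png",cv2.convertScaleAbs(im,alpha=1.4))
E
```

```text
time: 7.82
ee_pos: [0.4877, 0.0851, 0.1363]
eef_rot: [0.773, 0.567, -0.229, 0.168]
ft_force: [2.8, 2.5, -11.0]
width: 0.0212
grip_force: 60.0
t 7.8167 p [0.4877 0.0851 0.1363] q [-1.1612  0.5315  0.826   1.7258  0.0704  1.402  -0.6675] w 0.021182832658144767 59.99745190143585 F [  2.757    2.4946 -10.9949]
axes [[ 0.2522  0.8    -0.5443]
 [ 0.9539 -0.3003  0.0007]
 [-0.1629 -0.5194 -0.8389]]
```

View pics/slc.png

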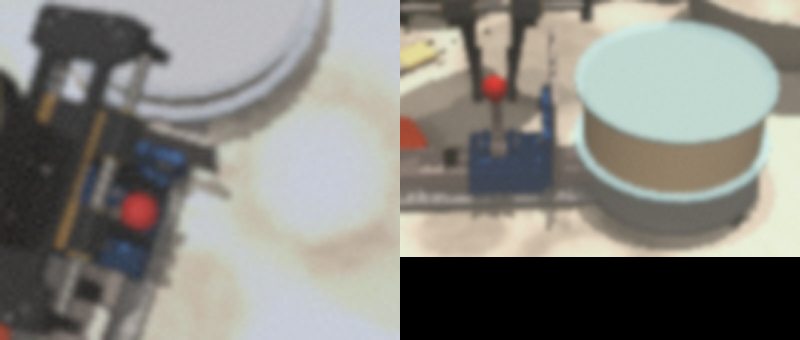

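The carriage followed for about 49 mm. The blade edge (top ~(215,155)) still shows a gap of roughly 15 mm or more to the board, so I'll continue gently and watch the force.

```bash
python3 -m crank '[{"dx":0,"dy":0.1,"dz":0,"ax":0,"ay":0,"az":0,"claw":1},{"dx":0,"dy":0.1,"dz":0,"ax":0,"ay":0,"az":0,"claw":1},{"dx":0,"dy":0.05,"dz":0,"ax":0,"ay":0,"az":0,"claw":1},{"dx":0,"dy":0,"dz":0,"ax":0,"ay":0,"az":0,"claw":1}]'
python3 -m crank '[{"dx":0,"dy":0.07,"dz":0,"ax":0,"ay":0,"az":0,"claw":1},{"dx":0,"dy":0,"dz":0,"ax":0,"ay":0,"az":0,"claw":1},{"dx":0,"dy":0,"dz":0,"ax":0,"ay":0,"az":0,"claw":1}]'
python3 st.py;python3 look.py s2
python3 - <<'E'
import cv2,numpy as np
from bench import r
im=cv2.imread("pics/s2_t.png")[165:230,220:310];A=cv2.resize(im,(800,578),interpolation=cv2.INTER_CUBIC)
cv2.imwrite("pics/s2c.png",cv2.convertScaleAbs(A,alpha=1.6))
E
```

```text
time: 8.25
ee_pos: [0.4944, 0.0831, 0.1364]
eef_rot: [0.773, 0.567, -0.229, 0.168]
ft_force: [0.6, 2.0, -14.3]
width: 0.0214
grip_force: 60.0
time: 8.5
ee_pos: [0.4964, 0.0825, 0.1364]
eef_rot: [0.773, 0.567, -0.229, 0.168]
ft_force: [0.7, 3.3, -15.7]
width: 0.0211
grip_force: 60.0
t 8.5 p [0.4964 0.0825 0.1364] q [-1.142   0.5465  0.8238  1.7068  0.0655  1.4029 -0.6517] w 0.021094989686776287 59.9959534406662 F [  0.7166   3.268  -15.6644]
axes [[ 0.2515  0.8003 -0.5443]
 [ 0.954  -0.2998 -0.0001]
 [-0.1633 -0.5193 -0.8389]]
```

View pics/s2c.png

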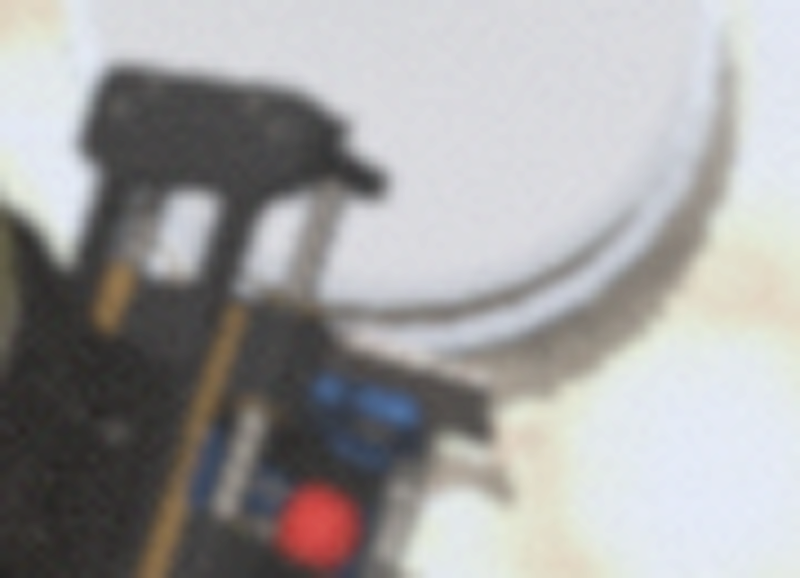

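Travel is 57.7 mm. A small gap is left between the blade (top tip ~(490,390)) and the board rim. I'll detect contact from sub-pixel cake motion and force, and ease off the radial pull a little.

```bash
cat > cm.py <<'E'
from bench import r
import numpy as np,cv2
def g(im): return cv2.GaussianBlur(im,(0,0),1).astype(np.float32)
def shift(n,a,b,c,d):
    ref=np.mean([cv2.imread(f"pics/{n}0raw.png",0),cv2.imread(f"pics/{'pre' if n=='top' else 'grip'}_{n[0]}.png",0)],0)
    cur=np.mean([cv2.cvtColor(r.camera(n)["color"],cv2.COLOR_RGB2GRAY) for _ in range(2)],0)
    w=np.eye(2,3,dtype=np.float32)
    _,w=cv2.findTransformECC(g(ref[b:d,a:c]),g(cur[b:d,a:c]),w,cv2.MOTION_TRANSLATION,(3,100,1e-6),None,1);return w[:,2]
print("cake px top",shift("top",270,125,308,200),"side",shift("side",300,150,350,225))
s=r.read_state();p=s["ee_pos"];F=s["ft_force"]
x=np.array([.953,-.302,0]);print("t",s["time"],"travel mm",1e3*(p-[.4415,.1004,.1364])@x,"Fx",F@x,"F",F)
E
python3 cm.py
python3 -m crank '[{"dx":0.016,"dy":0.1,"dz":0.012,"ax":0,"ay":0,"az":0,"claw":1},{"dx":0,"dy":0,"dz":0,"ax":0,"ay":0,"az":0,"claw":1},{"dx":0,"dy":0,"dz":0,"ax":0,"ay":0,"az":0,"claw":1}]' >/dev/null
python3 cm.py
python3 -m crank '[{"dx":0,"dy":0.06,"dz":0,"ax":0,"ay":0,"az":0,"claw":1},{"dx":0,"dy":0,"dz":0,"ax":0,"ay":0,"az":0,"claw":1},{"dx":0,"dy":0,"dz":0,"ax":0,"ay":0,"az":0,"claw":1}]' >/dev/null
python3 cm.py
```

```text
cake px top [-0.55793035  1.0861651 ] side [-0.01328638  0.00026311]
t 8.8 travel mm 57.7157512983333 Fx 1.0366468998834797 F [  2.15810655   3.37757829 -18.9726128 ]
cake px top [-0.724637   1.3929026] side [-0.01510431  0.00322736]
t 9.25 travel mm 61.08857676241666 Fx 1.8176387628702577 F [  2.98843349   3.41171639 -11.99180374]
cake px top [-0.35005182  0.6518743 ] side [-0.01230646  0.00092966]
t 9.7 travel mm 62.65188328234558 Fx -0.002397967574304438 F [ 1.1305744   3.57561381 -7.9964197 ]
```

```bash
for i in 1; do python3 -m crank '[{"dx":0,"dy":0.06,"dz":0,"ax":0,"ay":0,"az":0,"claw":1},{"dx":0,"dy":0,"dz":0,"ax":0,"ay":0,"az":0,"claw":1},{"dx":0,"dy":0,"dz":0,"ax":0,"ay":0,"az":0,"claw":1}]' >/dev/null
python3 cm.py; done
python3 -m crank '[{"dx":0,"dy":0.05,"dz":0,"ax":0,"ay":0,"az":0,"claw":1},{"dx":0,"dy":0,"dz":0,"ax":0,"ay":0,"az":0,"claw":1},{"dx":0,"dy":0,"dz":0,"ax":0,"ay":0,"az":0,"claw":1}]' >/dev/null
python3 cm.py
```

```text
cake px top [-0.24229157  0.37941027] side [-0.01690709  0.00360467]
t 10.15 travel mm 64.50148637739176 Fx 0.18606584399512527 F [ 0.9536736   2.39332814 -6.19345864]
cake px top [-0.9035331  1.4865892] side [-0.01355574  0.00295146]
t 10.6 travel mm 65.95444638792864 Fx -0.5342512545260905 F [ 0.28980038  2.68354641 -6.37991585]
```

```bash
python3 -m crank '[{"dx":0,"dy":0.05,"dz":0,"ax":0,"ay":0,"az":0,"claw":1},{"dx":0,"dy":0,"dz":0,"ax":0,"ay":0,"az":0,"claw":1},{"dx":0,"dy":0,"dz":0,"ax":0,"ay":0,"az":0,"claw":1}]' >/dev/null
python3 cm.py
python3 -m crank '[{"dx":0,"dy":0.05,"dz":0,"ax":0,"ay":0,"az":0,"claw":1},{"dx":0,"dy":0,"dz":0,"ax":0,"ay":0,"az":0,"claw":1},{"dx":0,"dy":0,"dz":0,"ax":0,"ay":0,"az":0,"claw":1}]' >/dev/null
python3 cm.py
```

```text
cake px top [-0.0181266  -0.00080158] side [0.06675963 0.02295707]
t 11.05 travel mm 66.39569443335664 Fx -5.75267467652569 F [-4.74252494  4.08294174 -2.76941796]
cake px top [-0.20761839 -0.02656089] side [0.5140761  0.09064771]
t 11.5 travel mm 67.56429830182226 Fx -7.7414680880049564 F [-7.07863519  3.29645283 -1.87715152]
```

Contact: force is −6 to −8 N and the cake has moved about 1.4 mm. I back off slightly, then lower the lever along the reverse arc.

```bash
python3 -m crank '[{"dx":0,"dy":-0.04,"dz":0,"ax":0,"ay":0,"az":0,"claw":1},{"dx":0,"dy":0,"dz":0,"ax":0,"ay":0,"az":0,"claw":1},{"dx":-0.09,"dy":0,"dz":0.12,"ax":0,"ay":0.5,"az":0,"claw":1},{"dx":-0.09,"dy":0,"dz":0.12,"ax":0,"ay":0.5,"az":0,"claw":1},{"dx":-0.09,"dy":0,"dz":0.12,"ax":0,"ay":0.5,"az":0,"claw":1},{"dx":-0.09,"dy":0,"dz":0.12,"ax":0,"ay":0.5,"az":0,"claw":1},{"dx":-0.09,"dy":0,"dz":0.12,"ax":0,"ay":0.5,"az":0,"claw":1},{"dx":-0.09,"dy":0,"dz":0.12,"ax":0,"ay":0.5,"az":0,"claw":1}]'
python3 cm.py
```

```text
time: 12.17
ee_pos: [0.4985, 0.0563, 0.124]
eef_rot: [0.8, 0.586, -0.104, 0.076]
ft_force: [-2.3, 3.6, -1.2]
width: 0.0215
grip_force: 60.0
cake px top [-0.2787094 -1.4186679] side [0.4785454  0.05214229]
t 12.3667 travel mm 67.57254779182878 Fx -1.387146453959992 F [-1.35636846  0.31300434 -4.43162675]
```

```bash
python3 -m crank '[{"dx":-0.09,"dy":0,"dz":0.12,"ax":0,"ay":0.5,"az":0,"claw":1},{"dx":-0.09,"dy":0,"dz":0.12,"ax":0,"ay":0.5,"az":0,"claw":1},{"dx":-0.09,"dy":0,"dz":0.12,"ax":0,"ay":0.5,"az":0,"claw":1},{"dx":-0.09,"dy":0,"dz":0.12,"ax":0,"ay":0.5,"az":0,"claw":1},{"dx":-0.09,"dy":0,"dz":0.12,"ax":0,"ay":0.5,"az":0,"claw":1},{"dx":-0.09,"dy":0,"dz":0.12,"ax":0,"ay":0.5,"az":0,"claw":1}]'
python3 cm.py
python3 -m crank '[{"dx":-0.09,"dy":0,"dz":0.12,"ax":0,"ay":0.5,"az":0,"claw":1},{"dx":-0.09,"dy":0,"dz":0.12,"ax":0,"ay":0.5,"az":0,"claw":1},{"dx":-0.09,"dy":0,"dz":0.12,"ax":0,"ay":0.5,"az":0,"claw":1},{"dx":-0.09,"dy":0,"dz":0.12,"ax":0,"ay":0.5,"az":0,"claw":1},{"dx":-0.09,"dy":0,"dz":0.12,"ax":0,"ay":0.5,"az":0,"claw":1},{"dx":-0.09,"dy":0,"dz":0.12,"ax":0,"ay":0.5,"az":0,"claw":1}]'
python3 cm.py; python3 st.py
```

```text
time: 12.87
ee_pos: [0.4929, 0.0377, 0.1047]
eef_rot: [0.806, 0.591, 0.021, -0.016]
ft_force: [-4.4, 1.8, 1.6]
width: 0.0211
grip_force: 60.0
cake px top [  4.77743  -13.334838] side [0.46241283 0.05461662]
t 13.0667 travel mm 67.76801165798545 Fx -2.7578061598472683 F [-4.02220875 -3.56079064 -0.06993607]
time: 13.57
ee_pos: [0.4893, 0.0258, 0.0804]
eef_rot: [0.793, 0.582, 0.147, -0.108]
ft_force: [-8.7, -7.5, 5.5]
width: 0.0216
grip_force: 60.0
cake px top [ 1.0397723 -1.0610456] side [0.49758476 0.04609938]
t 13.7667 travel mm 67.59841996990383 Fx -3.610855221037864 F [-6.69118603 -9.15842739  0.18898047]
t 13.7667 p [0.4888 0.0258 0.0797] q [-0.6445  0.2025  0.8091  2.1036 -0.6371  0.9448  0.2388] w 0.02139903572300549 60.00130534172058 F [-6.6912 -9.1584  0.189 ]
axes [[ 0.2816  0.8921  0.3534]
 [ 0.9538 -0.3004 -0.0016]
 [ 0.1047  0.3376 -0.9355]]
```

```bash
python3 -m crank '[{"dx":-0.09,"dy":0,"dz":0.12,"ax":0,"ay":0.5,"az":0,"claw":1},{"dx":-0.09,"dy":0,"dz":0.12,"ax":0,"ay":0.5,"az":0,"claw":1},{"dx":-0.09,"dy":0,"dz":0.12,"ax":0,"ay":0.5,"az":0,"claw":1},{"dx":0,"dy":0,"dz":0,"ax":0,"ay":0,"az":0,"claw":1}]'
python3 cm.py
python3 -m crank '[{"dx":-0.09,"dy":0,"dz":0.12,"ax":0,"ay":0.5,"az":0,"claw":1},{"dx":-0.09,"dy":0,"dz":0.12,"ax":0,"ay":0.5,"az":0,"claw":1},{"dx":0,"dy":0,"dz":0,"ax":0,"ay":0,"az":0,"claw":1},{"dx":0,"dy":0,"dz":0,"ax":0,"ay":0,"az":0,"claw":1}]'
python3 cm.py; python3 st.py
```

```text
time: 14.1
ee_pos: [0.4878, 0.0227, 0.066]
eef_rot: [0.78, 0.571, 0.208, -0.153]
ft_force: [-5.0, -6.2, -0.1]
width: 0.0211
grip_force: 60.0
cake px top [ 0.81328475 -0.55416775] side [0.58263093 0.04841133]
t 14.3 travel mm 67.55994610149693 Fx -2.540967550941937 F [ -6.0207312  -10.58539499  -1.67976416]
time: 14.63
ee_pos: [0.4878, 0.0219, 0.0569]
eef_rot: [0.768, 0.563, 0.246, -0.182]
ft_force: [-4.1, -8.5, -2.9]
width: 0.0211
grip_force: 60.0
cake px top [ 0.86808   -1.4214637] side [0.6131663  0.05857196]
t 14.8333 travel mm 67.8280462631408 Fx -1.4832078473890808 F [-4.66633419 -9.81393589 -3.45448374]
t 14.8333 p [0.4878 0.022  0.057 ] q [-0.3842  0.3417  0.7352  2.141  -1.0247  1.0705  0.6941] w 0.021335386267123387 60.00122129917145 F [-4.6663 -9.8139 -3.4545]
axes [[ 0.2445  0.7756  0.582 ]
 [ 0.9541 -0.2996 -0.0015]
 [ 0.1732  0.5556 -0.8132]]
```

Back at the starting height to within about 1 mm. A small extra press should confirm the stop.

```bash
python3 -m crank '[{"dx":-0.09,"dy":0,"dz":0.12,"ax":0,"ay":0.4,"az":0,"claw":1},{"dx":0,"dy":0,"dz":0,"ax":0,"ay":0,"az":0,"claw":1},{"dx":0,"dy":0,"dz":0,"ax":0,"ay":0,"az":0,"claw":1}]'
python3 cm.py; python3 look.py dn
python3 -c "
import cv2
a=cv2.imread('pics/dn_t.png')[165:285,215:335];cv2.imwrite('pics/dnc.png',cv2.convertScaleAbs(cv2.resize(a,(600,600),interpolation=cv2.INTER_CUBIC),alpha=1.5))"
```

```text
time: 15.08
ee_pos: [0.4883, 0.0217, 0.0535]
eef_rot: [0.762, 0.559, 0.263, -0.194]
ft_force: [-7.9, -12.2, 9.2]
width: 0.0215
grip_force: 60.0
cake px top [ 1.9687282 -3.9591534] side [0.60965484 0.06095661]
t 15.2833 travel mm 68.39634131745632 Fx -3.7127970062736564 F [ -8.40718584 -14.23593078   7.62817794]
```

View pics/dnc.png

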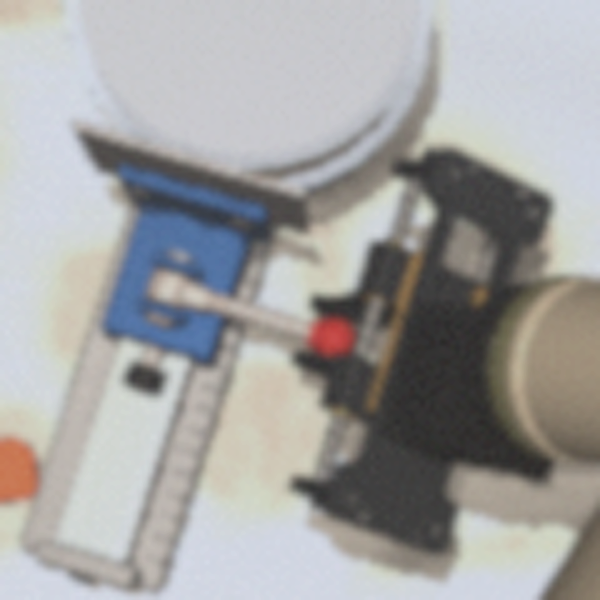

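The lever is down: ball at (332,337), at the stop with force rising, and the blade is against the boards. Releasing and backing straight out.

```bash
python3 -m crank '[{"dx":0,"dy":0,"dz":0,"ax":0,"ay":0,"az":0,"claw":0.15},{"dx":0,"dy":0,"dz":0,"ax":0,"ay":0,"az":0,"claw":0.15},{"dx":0,"dy":0,"dz":0,"ax":0,"ay":0,"az":0,"claw":0.15},{"dx":0,"dy":0,"dz":0,"ax":0,"ay":0,"az":0,"claw":0.15}]'
python3 -m crank '[{"dx":0,"dy":0,"dz":-0.3,"ax":0,"ay":0,"az":0,"claw":0.15},{"dx":0,"dy":0,"dz":-0.5,"ax":0,"ay":0,"az":0,"claw":0.15},{"dx":0,"dy":0,"dz":-0.7,"ax":0,"ay":0,"az":0,"claw":0.15},{"dx":0,"dy":0,"dz":-0.8,"ax":0,"ay":0,"az":0,"claw":0.15},{"dx":0,"dy":0,"dz":-0.8,"ax":0,"ay":0,"az":0,"claw":0.15},{"dx":0,"dy":0,"dz":0,"ax":0,"ay":0,"az":0,"claw":0.15},{"dx":0,"dy":0,"dz":0,"ax":0,"ay":0,"az":0,"claw":0.15}]'
python3 cm.py; python3 look.py fin
python3 - <<'E'
from h import *
import cv2
im=cv2.imread("pics/fin_t.png").astype(int)
m=(im[:,:,2]>1.8*im[:,:,1])&(im[:,:,2]>60);m[:,:265]=0;m[:215]=0;m[260:]=0;m[:,310:]=0
v,u=np.nonzero(m);print(len(u),u.mean(),v.mean(),bp("top",(u.mean(),v.mean()),.053))
E
```

```text
time: 15.72
ee_pos: [0.4886, 0.0247, 0.0539]
eef_rot: [0.761, 0.56, 0.264, -0.195]
ft_force: [0.6, -0.2, 0.7]
width: 0.0353
grip_force: 0.0
time: 16.3
ee_pos: [0.4715, -0.0322, 0.1278]
eef_rot: [0.761, 0.559, 0.266, -0.194]
ft_force: [-0.1, 0.3, -0.2]
width: 0.0366
grip_force: 0.0
cake px top [-0.07150621 -0.24063873] side [0.60870224 0.0374414 ]
t 16.5 travel mm 67.24370578293582 Fx -0.43942052833744044 F [-0.35877498  0.32287409  0.09312802]
46 280.8695652173913 232.5 [0.48457665 0.01977887 0.053     ]
```

View pics/fin.png

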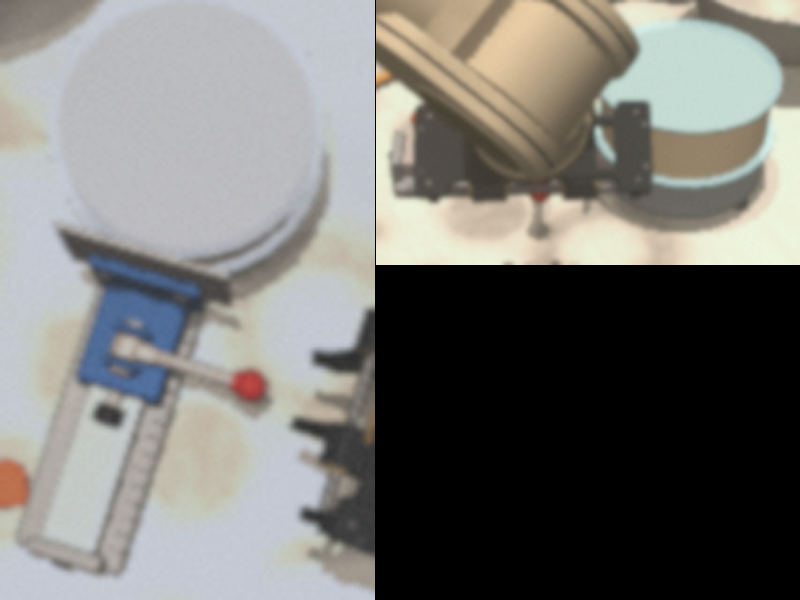

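The gripper is clear, the ball is down at (249,385), the blade is at the board edge, and the cake has moved under 2 mm. Handing in.

```bash
python3 -c "
from bench import r
print(r.close_job())"
```

```text
the job is handed in; nothing more can be done
None
```

The job is handed in, with no verdict shown: the blade is touching the boards and locked with the lever fully down, the cake moved about 2 mm, and the arm is clear of everything.

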